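Load the sample carrier on the sprung nest and trip the loaded switch

ROBOT

A 6-joint arm with a two-finger parallel gripper is mounted at the origin on the work surface. World frame = base frame: x ahead of the robot, y to its left, z up, the work surface at z = 0. Lengths are in m, angles in degrees, forces in N, time in s.
With the tool pointing down it reaches from about 0.25 to 0.725 m from the base axis. Payload 9.7 kg.
Tool frame: the origin (TCP) lies on the centre line of the jaws, within the pads' length; the fingertips stand 22 mm ahead of it and the grasp point (between the pads) lies 3 mm ahead of it; z points along the fingers, y is the direction in which the jaws open and shut (so a half turn about z gives the same grasp; the last joint's range is limited). The gripper opens to 85 mm and grips with 20 to 120 N. Pads are 22 mm wide; open, the fingers measure 114 mm over their backs; the gripper's body (76 mm by 85 mm) begins 54 mm behind the grasp point. The pads swing forward as they close: fully open they stand 13 mm farther back than shut.
Start: joints at [-65.489, 4.979, 10.078, 95.1, 0, 90], TCP at [0.228, -0.5, 0.253] pointing down, gripper open.
Joint ranges: [-179.16, 179.16], [-48.56, 103.87], [-65.8, 70.77], [-126.05, 130.52], [-82.76, 87.17], [-180, 180]. Speed limits (degrees/s): [127.2, 127.2, 147.25, 180, 180, 180].

INTERFACE

Orientations are given as [roll, pitch, yaw] about the fixed x, y, z axes, in that order (R = Rz(yaw) Ry(pitch) Rx(roll)).
In Python, from workcell import get_obs, camera, camera_params, job_done gives the robot as it stands.
- The arm moves only by the tool servo_tool, never from a script. Its argument "steps" is a list of rows, each an object of numbers: "x", "y", "z": the shift along the world's x, y, z in mm; "yaw": the turn about the world's z in degrees. A call has 1 to 12 rows; each row is the pose to reach, as a shift and turn from the pose measured when the call began; what a row does not reach only later rows make up. A row lasts 1/8 s, in which the tool goes at most 62.5 mm and 10.7 degrees, less where a joint would pass 70% of its speed; a pose out of reach is approached as far as the arm can. A call with a gripper value outside its range is refused whole. "grip" is the finger opening in mm, from 0 to 85.4, set as the call begins (left out, the last holds). The fingers move at their own pace and stop on an object; "grip_force" is the grip in N (left out, the last holds). Time passes only in rows, so rows that repeat a pose let the fingers close. It gives the time, the measured TCP pose, the force and the opening at its end, in the units of the state.
- get_obs(): the state, without advancing time (a new reading comes with each control period).
- camera(name): name is "scene" or "top" or "wrist"; returns (picture, depth): 384x512x3 uint8, red, green, blue; 384x512 float32, m along the optical axis (not along the pixel's ray), 0 where there is no reading.
- camera_params(name): a dict with "intrinsics" (3x3 intrinsics, pixels), "rvec" (rotation vector, rad) and "tvec" (3), from world to camera coordinates, as OpenCV has them; the wrist camera has in their place "hand_eye" (4x4, takes a point from camera to tool coordinates, whose origin is the TCP and whose axes are the flange's). Camera axes: x right, y down, z forward; pixel columns grow to the right and rows downward; lengths in m; the calibration is good to about 2 mm. A picture is of the moment at which its call begins: read the wrist's pose just before it. camera_params takes no time and is no camera call.
- job_done(): hands the job in, once; it reports no verdict.
The state is a dict: "time": time; "q": joint angles; "qd": joint speeds; "joint_efforts": joint torques, N m; "ee_pos": TCP position; "tcp_rot": TCP orientation; "wrist_force": force on the tool from outside, world axes, zero at the start; "torque": the same for the moment, N m; "opening": finger opening in m.
Only numpy, scipy, OpenCV 4.12 (cv2) and the standard library are available. Lean on these libraries where they do the work, as an engineer would, in place of code of your own. Each camera call takes 0.05 s, during which the arm holds its last target.

TASK

Stand the lidded, wide-footed sample carrier upright and centred on the sprung platform of the loading nest and let go of it; then press down on its lid, gently enough not to crush it against the stop, and hold it down until both catches have snapped over its foot, so that it stays down when you let go. Then report it loaded: push the arm of the roller-lever limit switch over until it clicks and let it spring back. Leave the other sample ware where it stands.

Things in the scene. Friction and masses are not known exactly. Their poses are not given: they have to be found in the camera images.
- carrier_center (a point): centre (half-way up) of the sample carrier: steel cylinder 50 mm in diameter, 62 mm high in all, on a wider disc-shaped foot (70 mm in diameter, 5 mm thick), with a flat grey plastic lid (the top 4 mm, 50 mm in diameter). 175 to 350 g; upright at the start, z up. Grasp it round the 50 mm body, above the foot. The lid bears at most 60 N of pressing.
- nest_top (a point): centre of the top of the unpressed sprung platform, where the carrier's underside goes: 62 mm above the work surface; fixed to the nest's base, it does not sink with the platform. z up; y is the line of the two catches; open at +x and -x, for fingers. Platform: black disc 48 mm in diameter (the foot overhangs it). Base plate 110 (x) by 170 (y) by 10 mm. Centre the carrier to about 3 mm.
- catch_left (a point): plan position of the tip of the +y catch, 30 mm from the platform's centre (marked at the height of nest_top, not at the bolt's height). A white block, inner face 46, outer face 76 mm from the centre, 50 mm wide in x, top 55 to 65 mm above the work surface. From it a 22 mm wide sprung steel bolt, ramped on top at 45 degrees, sticks out inwards and overlaps the foot by 5 mm.
- catch_right (a point): the same for the -y catch. Both blocks are set to one height, which differs from run to run and is not told: the bolts engage after 16 to 26 mm of platform travel; 3 mm further down the foot meets a hard stop. The bolts are damped: held fully down, they need about 0.5 s to slide over the foot. Let go, a caught carrier rises those 3 mm and stays; otherwise it springs right up.
- stage (a joint): downward travel of the sprung platform, m: 0 up, at most 0.032. Its spring pushes up with 6 N at 0 and 11 N at 0.032 (the carrier's weight does not sink it); forcing the bolts apart takes up to about 10 N more, so 10 to 20 N of pressing in all; at the stop the force climbs steeply. Caught and released it reads 0.015 to 0.027.
- roller (a point): centre of the black roller (24 mm in diameter, 16 mm long along y) on top of the upright steel arm of the limit switch, 125 mm above the work surface at rest; pivot 65 mm below it. The arm stands on the -y side of a grey box (50 x 34 mm, top 78 mm up, centre 29 mm to +y of the arm; base plate 110 x 70 mm). It deflects only towards its own +x (level at rest); the frame turns with the arm.
- roller_arm (a joint): angle of the switch arm, rad: 0 upright at rest, grows towards +x; the switch clicks at 0.45, end stop at 0.9. A spring brings it back; it takes 2 to 4 N at the roller.
- plain_cup: bystander: open straight steel cup, 62 mm in diameter, 50 mm high, no foot; origin at the centre of its underside
- dish: bystander: white ceramic bowl, 80 mm in diameter, 30 mm high; origin at the centre of its underside
- spare_ring: bystander: flat steel ring, 72 mm in diameter, 14 mm high; origin at the centre of its underside
Mind the look-alikes: they are no part of the job. What is shaped like the part that bears nest_top but blue is not meant.

How it is judged (in metres and radians):
On the way, in this order (a step that is already met when the one before it is completed fails the run):
1. the carrier stands upright on the unpressed platform, within 6 mm of its centre, and the robot has let go of it (horizontal distance between carrier_center and nest_top below 0.006 m and angle between carrier_center's own z axis and vertical below 0.06 rad and z of carrier_center in the frame of nest_top between 0.025 and 0.034 m and value of joint stage below 0.006 m and contact force between carrier and the fingers below 0.1 N), for 0.2 s.
2. the carrier is held down by the catches: platform at least 13 mm down and at rest with the carrier on it, the robot not touching the carrier (value of joint stage above 0.013 m and velocity of joint stage between -0.005 and 0.005 m/s and z of carrier_center in the frame of nest_top below 0.018 m and horizontal distance between carrier_center and nest_top below 0.006 m and contact force between carrier and the fingers below 0.1 N and contact force between carrier and the arm below 0.1 N), for 0.3 s.
3. the switch arm is pushed past its click, 0.45 rad (value of joint roller_arm above 0.45 rad), for 0.02 s.
At the end, for the whole second after the job is handed in: The carrier stands upright (within 0.06 rad) and at rest on the platform, within 6 mm of its centre, held down by the catches with the platform at least 13 mm down; the switch arm has sprung back to below 0.1 rad (value of joint stage above 0.013 m and horizontal distance between carrier_center and nest_top below 0.006 m and z of carrier_center in the frame of nest_top below 0.018 m and angle between carrier_center's own z axis and vertical below 0.06 rad and linear speed of carrier below 0.01 m/s and value of joint roller_arm below 0.1 rad); the robot touches nothing.
It fails at once if the lid is pressed with more than 60 N (contact force between carrier_c2 and anything else above 60 N).
It fails at once if the plain cup is moved more than 30 mm (distance of plain_cup from where it was at the start of the episode above 0.03 m).
It fails at once if the dish is moved more than 30 mm (distance of dish from where it was at the start of the episode above 0.03 m).
It fails at once if the spare ring is moved more than 30 mm (distance of spare_ring from where it was at the start of the episode above 0.03 m).
It also fails if it takes over 58 s, if anything falls off the work surface, if the arm or the gripper's body presses on something with over 40 N, if the wrist force passes 120 N, or if a joint passes its speed limit or range.

## Working session

There is one attempt and no reset: what is moved stays moved. The work goes in short steps, Python scripts to look and compute and a tool call to move; the robot and the scene stay as the last step left them, time stands still between calls to the robot, and variables do not carry over. Pictures are saved under pics/ and viewed, and the job is handed in when it is done.

Besides the shell and the picture viewer there is one more tool, called after "Request:" by a JSON object that holds its "fn" and its "kwargs". servo_tool: Moves the arm, as the interface text tells. Its arguments: {"type":"object","properties":{"steps":{"type":"array"},"grip":{"type":"number"},"grip_force":{"type":"number"}},"required":["steps"]}

```bash
mkdir -p pics; ls; cat > h.py <<'E'
import numpy as np, cv2
from workcell import get_obs, camera, camera_params, job_done
def shot(n,f):
    p,d=camera(n); cv2.imwrite(f'pics/{f}.png',p[:,:,::-1]); np.save(f'pics/{f}.npy',d); return p,d
def world(n,d):
    c=camera_params(n);K=np.array(c['intrinsics']);R=cv2.Rodrigues(np.array(c['rvec'],float))[0];t=np.array(c['tvec'],float).ravel()
    v,u=np.mgrid[:d.shape[0],:d.shape[1]]
    P=np.stack([(u-K[0,2])/K[0,0]*d,(v-K[1,2])/K[1,1]*d,d],-1)
    W=(P-t)@R; W[d==0]=np.nan; return W
E
python3 - <<'E'
from h import *
o=get_obs();print(o['time'],o['ee_pos'],o['tcp_rot'])
for n in('top','scene'):
    p,d=shot(n,n+'0');W=world(n,d);np.save(f'pics/{n}W.npy',W)
E
```

```text
pics
0.0 [ 0.22807041 -0.50023612  0.2525831 ] [-1.79921499e+02  5.10148373e-04  2.45083087e+01]
```

View pics/top0.png

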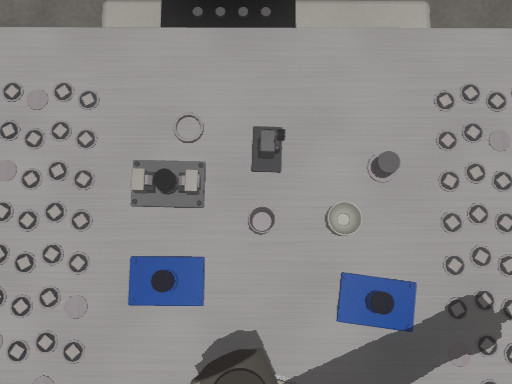

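View pics/scene0.png

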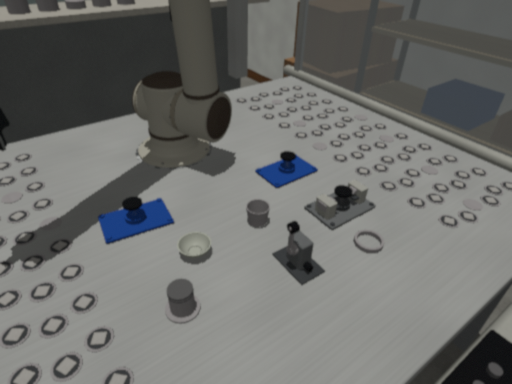

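The top picture shows these candidates:
- **Carrier:** the footed, grey-lidded cylinder at (385,163). The open cup at (261,220), bowl at (344,218) and ring at (188,128) are bystanders.
- **Nest:** the grey one with white blocks at (167,183). The blue ones at (166,281) and (377,302) are decoys.
- **Switch:** at (268,148), with its roller near (281,134).

I'll confirm these in an enlarged crop and measure them.

```bash
python3 - <<'E'
from h import *
p=cv2.imread('pics/top0.png')
a=cv2.resize(p[130:235,115:220],(390,390),interpolation=cv2.INTER_CUBIC)
b=cv2.resize(p[110:195,240:410],(780,390)[0:2],interpolation=cv2.INTER_CUBIC)
cv2.imwrite('pics/cropA.png',np.hstack([a,cv2.resize(p[140:190,360:410],(390,390),interpolation=cv2.INTER_CUBIC)]))
cv2.imwrite('pics/cropB.png',cv2.resize(p[115:180,240:300],(540,585),interpolation=cv2.INTER_CUBIC))
W=np.load('pics/topW.npy')
def reg(n,u0,u1,v0,v1,z0,z1):
    w=W[v0:v1,u0:u1].reshape(-1,3);m=(w[:,2]>z0)&(w[:,2]<z1);w=w[m]
    (c,s,ang)=cv2.minAreaRect((w[:,:2]*1000).astype(np.float32))
    cc,r=cv2.minEnclosingCircle((w[:,:2]*1000).astype(np.float32))
    print(n,m.sum(),'mean',w.mean(0).round(4),'med z',np.median(w[:,2]).round(4),'rect',np.round(c,1),np.round(s,1),round(ang,1),'circ',np.round(cc,1),round(r,1))
reg('lid',360,410,140,190,.05,.08)
reg('foot',360,410,140,190,.003,.03)
reg('plat',150,182,165,200,.05,.08)
reg('blocks',125,150,160,210,.045,.08)
reg('blocksR',180,207,160,210,.045,.08)
reg('base',120,215,150,215,.006,.025)
reg('roller',240,300,115,180,.1,.15)
reg('box',240,300,115,180,.07,.09)
reg('swbase',240,300,115,185,.005,.025)
reg('cup',240,280,200,240,.02,.08)
reg('dish',320,370,195,240,.015,.08)
reg('ring',170,210,110,148,.008,.03)
for u,v in((400,60),(300,60),(220,250)):print(W[v,u])
E
```

```text
lid 421 mean [ 0.5934 -0.2713  0.0618] med z 0.0622 rect [ 594.1 -272.5] [48.9 50.1] 44.9 circ [ 594.5 -272.3] 25.9
foot 498 mean [ 0.5939 -0.2679  0.0067] med z 0.0048 rect [ 601.1 -278.2] [115.6 122.2] 87.9 circ [ 600.3 -275.8] 81.8
plat 379 mean [0.5531 0.228  0.0622] med z 0.0624 rect [556.5 223.6] [47.5 60.1] 26.8 circ [552.8 222.4] 31.1
blocks 365 mean [0.554  0.2863 0.0548] med z 0.0553 rect [554.8 286.4] [50.5 44.2] 0.7 circ [555.1 288.9] 27.8
blocksR 367 mean [0.5515 0.1706 0.0546] med z 0.0553 rect [552.4 173.6] [50.3 44.1] 0.4 circ [552.1 170. ] 27.9
base 1998 mean [0.5482 0.224  0.0111] med z 0.0106 rect [557.9 230.2] [218.1 146. ] 85.0 circ [557.9 231.4] 112.2
roller 93 mean [ 0.6352 -0.0281  0.1333] med z 0.135 rect [637.1 -28.7] [17.1 23.3] 88.2 circ [637.  -28.4] 13.2
box 365 mean [ 0.6369 -0.003   0.0779] med z 0.0782 rect [638.2  -8.1] [50.2 46.9] 0.1 circ [637.5  -3.3] 28.8
swbase 673 mean [0.6275 0.003  0.0078] med z 0.0072 rect [638.3  -8.7] [138.  164.5] 89.2 circ [643.   -4.8] 100.6
cup 251 mean [0.4714 0.0098 0.0418] med z 0.0461 rect [466.6  10.1] [60.3 57.8] 0.3 circ [466.2  10.3] 30.7
dish 518 mean [ 0.4735 -0.1801  0.0245] med z 0.0248 rect [ 472.  -176.8] [78.1 77.2] 60.2 circ [ 472.5 -177.1] 40.0
ring 275 mean [0.688  0.1855 0.014 ] med z 0.0141 rect [688.9 185.2] [70.9 71.1] 18.9 circ [688.6 185.8] 37.0
[ 8.63995926e-01 -3.26700651e-01 -7.70092064e-04]
[ 8.62825090e-01 -8.24381957e-02  5.32225316e-04]
[ 0.39948838  0.10603798 -0.00138049]
```

View pics/cropA.png

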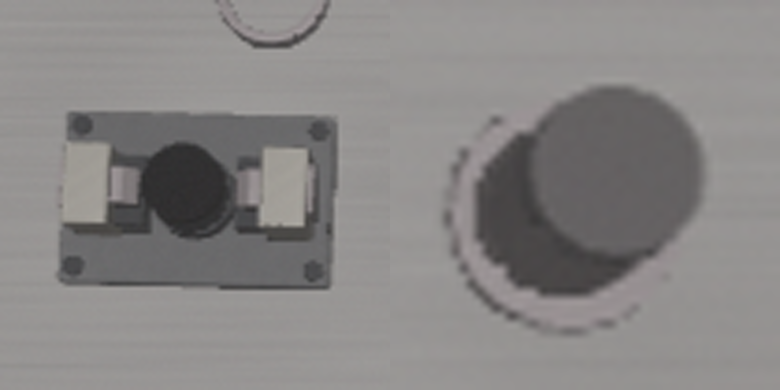

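View pics/cropB.png

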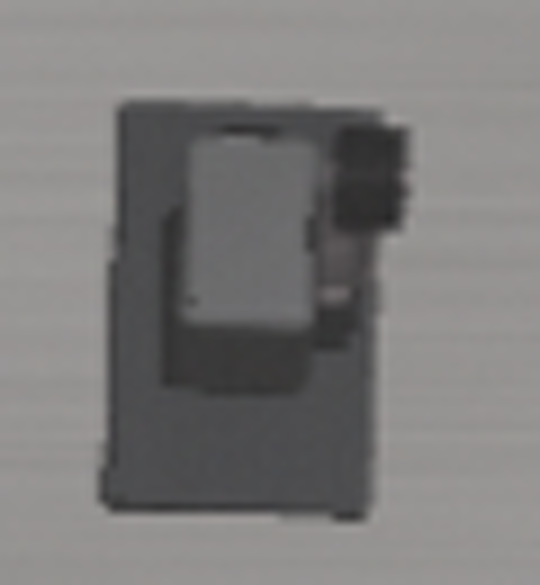

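Crop A confirms the nest: black platform, white catch blocks and bolts along y. It also confirms the carrier, with its grey lid offset by perspective from the wide pale foot. Crop B shows the roller at the -y side of the box, so the switch yaw is near 0. Next I'll refine the fits.

```bash
cat >> h.py <<'E'
from scipy.optimize import least_squares
def circ(xy,R):
    """disc of known radius: best-fit to hull outline of points"""
    h=cv2.convexHull((xy*1000).astype(np.float32))[:,0]
    f=lambda c:np.hypot(*(h-c[:2]).T)-c[2]
    r=least_squares(f,[*h.mean(0),R],loss='soft_l1'); return r.x.round(2),np.abs(r.fun).mean().round(2)
E
python3 - <<'E'
from h import *
W=np.load('pics/topW.npy');p=cv2.imread('pics/top0.png').astype(int)
z=W[...,2];g=p.sum(2)/3
def sel(u0,u1,v0,v1,m):
    k=np.zeros_like(z,bool);k[v0:v1,u0:u1]=1;return W[k&m][:,:2]
print('plat',circ(sel(145,187,160,205,(z>.058)&(g<70)),24))
a=sel(120,160,160,210,(z>.05)&(g>150));b=sel(180,207,160,210,(z>.05)&(g>150))
for q in(a,b):print('block',len(q),cv2.minAreaRect((q*1000).astype(np.float32)),q.mean(0))
print('lid',circ(sel(360,410,140,190,(z>.055)),25))
print('foot',circ(sel(360,410,140,190,(z>.003)&(z<.008)),35))
bs=sel(120,215,150,215,(z>.007)&(z<.016)&(g<130));print('base',cv2.minAreaRect((bs*1000).astype(np.float32)))
bs=sel(245,290,120,175,(z>.004)&(z<.016)&(g<110));print('swbase',cv2.minAreaRect((bs*1000).astype(np.float32)))
bx=sel(245,290,120,175,(z>.075)&(z<.082));print('box',cv2.minAreaRect((bx*1000).astype(np.float32)))
E
```

```text
plat (array([553.21, 229.52,  23.6 ]), np.float64(0.37))
block 213 ((554.0656127929688, 289.8321838378906), (46.453033447265625, 24.44892692565918), 0.023862650617957115) [0.55430926 0.28975251]
block 225 ((551.98095703125, 169.7804412841797), (24.566551208496094, 46.14375686645508), 88.46588134765625) [0.55236442 0.16969979]
lid (array([ 594.87, -272.4 ,   25.02]), np.float64(0.31))
foot (array([ 599.64, -279.64,   70.5 ]), np.float64(5.63))
base ((553.1809692382812, 228.90524291992188), (170.18470764160156, 110.94550323486328), 88.94065856933594)
swbase ((638.21826171875, -1.2390861511230469), (69.23588562011719, 110.16956329345703), 88.15338134765625)
box ((638.0538330078125, -6.800439834594727), (44.3180046081543, 48.70539474487305), 89.97679901123047)
```

Request:
{"fn": "servo_tool", "kwargs": {"steps": [{"x": 40,"y": 25,"z": 0,"yaw": 7},{"x": 85,"y": 55,"z": 0,"yaw": 15},{"x": 130,"y": 83,"z": 0,"yaw": 23},{"x": 175,"y": 110,"z": -10,"yaw": 31},{"x": 220,"y": 138,"z": -20,"yaw": 39},{"x": 265,"y": 165,"z": -30,"yaw": 47},{"x": 310,"y": 193,"z": -40,"yaw": 55},{"x": 345,"y": 214,"z": -43,"yaw": 62},{"x": 366,"y": 228,"z": -43,"yaw": 64.5},{"x": 366,"y": 228,"z": -43,"yaw": 64.5},{"x": 366,"y": 228,"z": -43,"yaw": 64.5}], "grip": 85}}

```text
time: 1.48
ee_pos: [0.5936, -0.2726, 0.2094]
tcp_rot: [-179.9, -0.0, 89.0]
wrist_force: [-0.2, -0.1, 0.0]
opening: 0.0851
```

```bash
cat >> h.py <<'E'
from scipy.spatial.transform import Rotation as Ro
def wristW(f):
    o=get_obs();T=np.eye(4);T[:3,:3]=Ro.from_euler('xyz',o['tcp_rot'],degrees=True).as_matrix();T[:3,3]=o['ee_pos']
    p,d=shot('wrist',f);c=camera_params('wrist');K=np.array(c['intrinsics']);H=T@np.array(c['hand_eye'])
    v,u=np.mgrid[:d.shape[0],:d.shape[1]]
    P=np.stack([(u-K[0,2])/K[0,0]*d,(v-K[1,2])/K[1,1]*d,d],-1)
    W=P@H[:3,:3].T+H[:3,3];W[d==0]=np.nan;np.save(f'pics/{f}W.npy',W);return p,W,o
E
python3 - <<'E'
from h import *
p,W,o=wristW('w1');print(o['time'],o['ee_pos'],o['tcp_rot'],o['wrist_force'])
z=W[...,2];print('lid',circ(W[(z>.059)&(z<.066)][:,:2],25), ((z>.059)&(z<.066)).sum(),np.nanmedian(z[(z>.05)&(z<.07)]))
E
```

```text
1.475 [ 0.59358994 -0.27256808  0.209362  ] [-1.79886579e+02 -3.90260742e-03  8.89641234e+01] [-0.23615206 -0.07791547  0.03216915]
lid (array([ 592.89, -273.41,   24.83]), np.float64(0.16)) 1791 0.06115506584514707
```

View pics/w1.png

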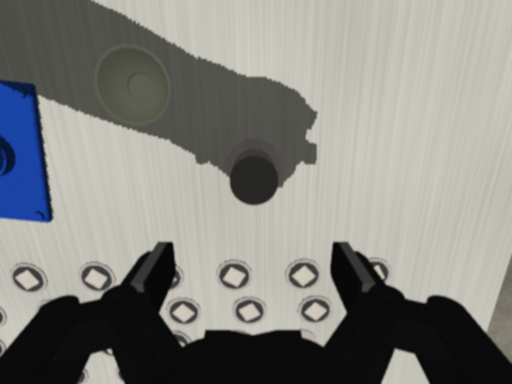

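Request:
{"fn": "servo_tool", "kwargs": {"steps": [{"z": -50},{"z": -100},{"z": -140},{"z": -165},{"z": -171},{"z": -171}]}}

```text
schema error: expected keys x, y, z, yaw
```

Request:
{"fn": "servo_tool", "kwargs": {"steps": [{"z": 0},{"z": 0},{"z": 0},{"z": 0},{"z": 0},{"z": 0},{"z": 0},{"z": 0}], "grip": 40, "grip_force": 40}}

```text
schema error: expected keys x, y, z, yaw
```

Request:
{"fn": "servo_tool", "kwargs": {"steps": [{"x": 0,"y": 0,"yaw": 0,"z": -50},{"x": 0,"y": 0,"yaw": 0,"z": -100},{"x": 0,"y": 0,"yaw": 0,"z": -140},{"x": 0,"y": 0,"yaw": 0,"z": -165},{"x": 0,"y": 0,"yaw": 0,"z": -171},{"x": 0,"y": 0,"yaw": 0,"z": -171}]}}

```text
time: 2.28
ee_pos: [0.5932, -0.2734, 0.0395]
tcp_rot: [-179.9, 0.0, 88.9]
wrist_force: [0.7, -1.2, -0.3]
opening: 0.0849
```

Request:
{"fn": "servo_tool", "kwargs": {"steps": [{"x": 0,"y": 0,"yaw": 0,"z": 0},{"x": 0,"y": 0,"yaw": 0,"z": 0},{"x": 0,"y": 0,"yaw": 0,"z": 0},{"x": 0,"y": 0,"yaw": 0,"z": 0},{"x": 0,"y": 0,"yaw": 0,"z": 0},{"x": 0,"y": 0,"yaw": 0,"z": 0},{"x": 0,"y": 0,"yaw": 0,"z": 0}], "grip": 40, "grip_force": 40}}

```text
time: 3.15
ee_pos: [0.5939, -0.2738, 0.041]
tcp_rot: [179.9, 0.1, 88.9]
wrist_force: [-1.0, -0.5, 6.6]
opening: 0.0491
```

Request:
{"fn": "servo_tool", "kwargs": {"steps": [{"x": 0,"y": 0,"yaw": 0,"z": 10},{"x": 0,"y": 0,"yaw": 0,"z": 40},{"x": 0,"y": 0,"yaw": 0,"z": 80},{"x": 0,"y": 0,"yaw": 0,"z": 120},{"x": 0,"y": 0,"yaw": 0,"z": 150},{"x": 0,"y": 0,"yaw": 0,"z": 160},{"x": 0,"y": 0,"yaw": 0,"z": 160}]}}

```text
time: 4.03
ee_pos: [0.594, -0.2738, 0.2008]
tcp_rot: [179.9, 0.1, 88.9]
wrist_force: [-0.5, -0.8, -3.3]
opening: 0.0491
```

```bash
python3 - <<'E'
from h import *
p,W,o=wristW('w2');print(o['time'],o['ee_pos'],o['tcp_rot'],o['wrist_force'],o['opening'])
shot('scene','s2')
E
```

```text
4.025 [ 0.59399193 -0.2738096   0.20083733] [1.79936577e+02 8.60629503e-02 8.88811008e+01] [-0.48170672 -0.81271193 -3.30026998] 0.04909382147912343
```

View pics/w2.png

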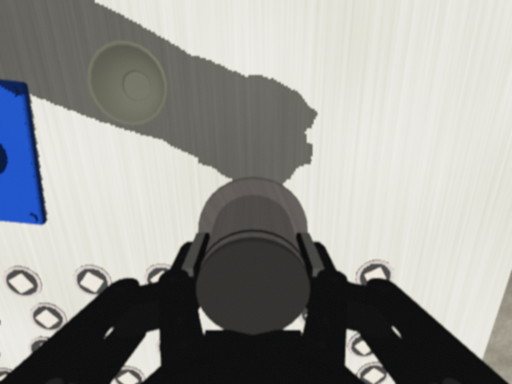

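View pics/s2.png

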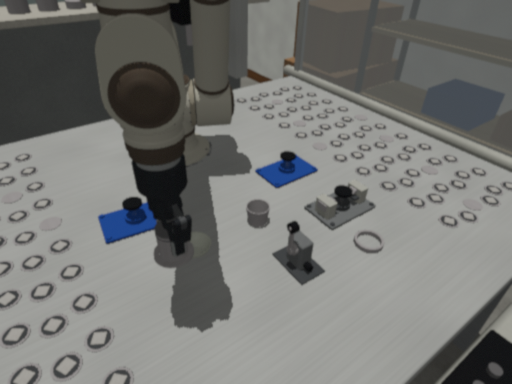

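The carrier is held upright in the jaws, with its lid at (253,285). I'll measure the lid centre relative to the TCP.

```bash
python3 - <<'E'
from h import *
W=np.load('pics/w2W.npy');z=W[...,2]
k=np.zeros_like(z,bool);k[225:340,190:315]=1
zz=z[k];print(np.nanpercentile(zz,[5,25,50,75,95]))
zl=np.nanmedian(z[265:300,235:270]);print('lid z',zl)
m=k&(abs(z-zl)<.0025);q=W[m];print(m.sum(),circ(q[:,:2],25))
A=np.c_[q[:,:2]-q[:,:2].mean(0),np.ones(len(q))];print('tilt',np.linalg.lstsq(A,q[:,2],rcond=None)[0])
E
```

```text
[0.16373047 0.21750345 0.22066831 0.22125156 0.25353256]
lid z 0.22088050661411607
8797 (array([ 593.01, -273.23,   25.76]), np.float64(1.02))
tilt [-1.87454706e-04 -4.16847122e-03  2.20791352e-01]
```

Request:
{"fn": "servo_tool", "kwargs": {"steps": [{"x": -2,"y": 20,"z": 10,"yaw": 0},{"x": -6,"y": 60,"z": 20,"yaw": 0},{"x": -10,"y": 105,"z": 30,"yaw": 0},{"x": -15,"y": 150,"z": 30,"yaw": 0},{"x": -20,"y": 195,"z": 30,"yaw": 0},{"x": -24,"y": 240,"z": 30,"yaw": 0},{"x": -29,"y": 285,"z": 30,"yaw": 0},{"x": -33,"y": 330,"z": 30,"yaw": 0},{"x": -38,"y": 370,"z": 20,"yaw": 0},{"x": -41,"y": 395,"z": 5,"yaw": 0},{"x": -41,"y": 404,"z": 0,"yaw": 0},{"x": -41,"y": 404,"z": 0,"yaw": 0}]}}

```text
time: 5.62
ee_pos: [0.552, 0.1308, 0.199]
tcp_rot: [-179.9, 0.1, 88.9]
wrist_force: [0.0, -0.9, -2.9]
opening: 0.0495
```

```bash
python3 - <<'E'
from h import *
p,W,o=wristW('w3');print(o['time'],o['ee_pos'],o['tcp_rot'],o['wrist_force'],o['opening'])
z=W[...,2];g=p.astype(int).sum(2)/3
k=(abs(W[...,0]-.553)<.035)&(abs(W[...,1]-.229)<.035)&(z>.057)&(z<.068)&(g<90)
print('plat',k.sum(),circ(W[k][:,:2],24))
k=(abs(W[...,0]-.553)<.07)&(abs(W[...,1]-.229)<.1)&(z>.006)&(z<.014)
print(cv2.minAreaRect((W[k][:,:2]*1000).astype(np.float32)))
for s in(-1,1):
    k=(abs(W[...,0]-.553)<.04)&(abs(W[...,1]-.229-s*.061)<.022)&(z>.05)&(z<.07)&(g>120)
    print(k.sum(),cv2.minAreaRect((W[k][:,:2]*1000).astype(np.float32)),np.median(z[k]))
E
```

```text
5.625 [0.55201513 0.13079336 0.19895442] [-1.79885363e+02  5.36291423e-02  8.89408132e+01] [ 0.03339054 -0.94526339 -2.91555906] 0.04948150786329332
plat 2510 (array([551.71, 228.31,  23.7 ]), np.float64(0.14))
((551.43896484375, 222.90322875976562), (159.11154174804688, 109.84467315673828), 88.8980484008789)
772 ((550.1948852539062, 169.67958068847656), (23.297582626342773, 45.2280387878418), 89.01770782470703) 0.05487694794272055
1425 ((552.3792114257812, 278.5619812011719), (20.95917320251465, 49.51222610473633), 88.99129486083984) 0.054575843101000776
```

View pics/w3.png

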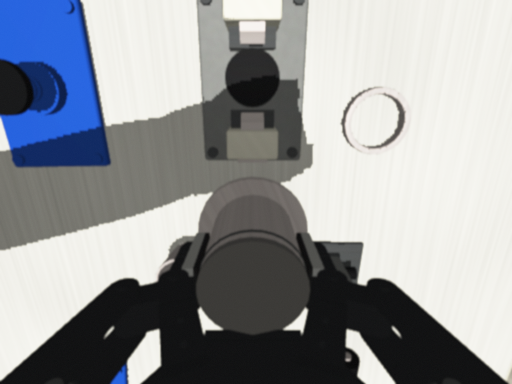

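Wrist picture: platform at (252,78) with the catches above and below it. The top and wrist cameras agree that the TCP target is (552.5, 227.9).

Request:
{"fn": "servo_tool", "kwargs": {"steps": [{"x": 0.5,"y": 30,"z": 0,"yaw": 0},{"x": 0.5,"y": 65,"z": 0,"yaw": 0},{"x": 0.5,"y": 90,"z": -10,"yaw": 0},{"x": 0.5,"y": 97,"z": -40,"yaw": 0},{"x": 0.5,"y": 97,"z": -70,"yaw": 0},{"x": 0.5,"y": 97,"z": -86,"yaw": 0},{"x": 0.5,"y": 97,"z": -88,"yaw": 0},{"x": 0.5,"y": 97,"z": -88,"yaw": 0},{"x": 0.5,"y": 97,"z": -88,"yaw": 0}]}}

```text
time: 6.8
ee_pos: [0.5535, 0.2273, 0.1128]
tcp_rot: [180.0, 0.0, 88.9]
wrist_force: [-0.1, 0.3, -3.6]
opening: 0.0491
```

Request:
{"fn": "servo_tool", "kwargs": {"steps": [{"x": -1,"y": 0.6,"z": -3,"yaw": 0},{"x": -1,"y": 0.6,"z": -6,"yaw": 0},{"x": -1,"y": 0.6,"z": -7,"yaw": 0},{"x": -1,"y": 0.6,"z": -7,"yaw": 0}]}}

```text
time: 7.3
ee_pos: [0.5524, 0.2278, 0.1056]
tcp_rot: [180.0, 0.0, 88.9]
wrist_force: [0.7, -0.1, -2.9]
opening: 0.0493
```

```bash
python3 - <<'E'
from h import *
o=get_obs();print(o['ee_pos'],o['wrist_force'])
p,d=shot('scene','s4');cv2.imwrite('pics/s4c.png',cv2.resize(p[120:250,260:420,::-1],(800,600)[:2],interpolation=cv2.INTER_CUBIC))
E
```

```text
[0.55239626 0.22784765 0.1056494 ] [ 0.66867861 -0.09269997 -2.8740947 ]
```

View pics/s4c.png

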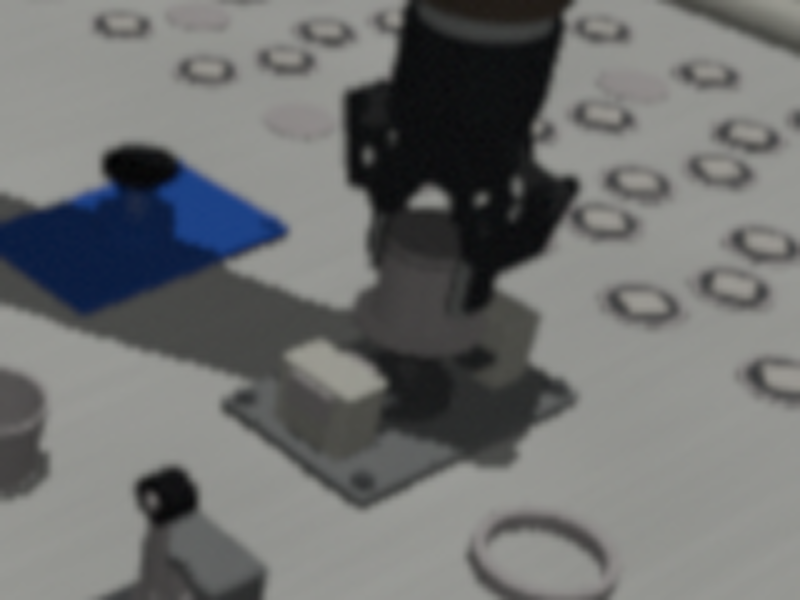

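The carrier is just above the platform between the two white blocks. I'll lower it to contact.

Request:
{"fn": "servo_tool", "kwargs": {"steps": [{"x": 0,"y": 0,"z": -1,"yaw": 0},{"x": 0,"y": 0,"z": -1.5,"yaw": 0},{"x": 0,"y": 0,"z": -1.5,"yaw": 0}]}}

```text
time: 7.72
ee_pos: [0.5524, 0.2279, 0.1042]
tcp_rot: [180.0, 0.0, 88.9]
wrist_force: [0.0, -0.1, -3.8]
opening: 0.0493
```

Request:
{"fn": "servo_tool", "kwargs": {"steps": [{"x": 0,"y": 0,"z": -1,"yaw": 0},{"x": 0,"y": 0,"z": -1.5,"yaw": 0},{"x": 0,"y": 0,"z": -1.5,"yaw": 0}]}}

```text
time: 8.1
ee_pos: [0.5525, 0.2279, 0.1031]
tcp_rot: [180.0, -0.0, 88.9]
wrist_force: [-0.7, -0.1, 1.0]
opening: 0.0494
```

Request:
{"fn": "servo_tool", "kwargs": {"steps": [{"x": 0,"y": 0,"z": 0,"yaw": 0},{"x": 0,"y": 0,"z": 0,"yaw": 0},{"x": 0,"y": 0,"z": 0,"yaw": 0},{"x": 0,"y": 0,"z": 0,"yaw": 0},{"x": 0,"y": 0,"z": 0,"yaw": 0},{"x": 0,"y": 0,"z": 0,"yaw": 0}], "grip": 75}}

```text
time: 8.85
ee_pos: [0.5525, 0.2279, 0.103]
tcp_rot: [180.0, 0.0, 88.9]
wrist_force: [0.2, 1.1, -0.5]
opening: 0.0753
```

Request:
{"fn": "servo_tool", "kwargs": {"steps": [{"x": 0,"y": 0,"z": 30,"yaw": 0},{"x": 0,"y": 0,"z": 70,"yaw": 0},{"x": 0,"y": -35,"z": 95,"yaw": 0},{"x": 0,"y": -70,"z": 95,"yaw": 0},{"x": 0,"y": -98,"z": 95,"yaw": 0},{"x": 0,"y": -98,"z": 95,"yaw": 0}]}}

```text
time: 9.6
ee_pos: [0.5525, 0.1284, 0.1983]
tcp_rot: [179.9, 0.0, 88.7]
wrist_force: [0.4, 0.4, 0.4]
opening: 0.0749
```

```bash
python3 - <<'E'
from h import *
p,W,o=wristW('w5');print(o['time'],o['ee_pos'],o['tcp_rot'],o['wrist_force'],o['opening'])
z=W[...,2]
k=(abs(W[...,0]-.553)<.05)&(abs(W[...,1]-.229)<.05)&(z>.11)&(z<.14);print(np.median(z[k]))
k&=abs(z-np.median(z[k]))<.003
print('lid',k.sum(),circ(W[k][:,:2],25))
q=W[k];A=np.c_[q[:,:2]-q[:,:2].mean(0),np.ones(len(q))];print('tilt',np.linalg.lstsq(A,q[:,2],rcond=None)[0])
E
```

```text
9.6 [0.55251962 0.12842752 0.1983357 ] [1.79938171e+02 1.91818816e-03 8.87488659e+01] [0.44046072 0.43508196 0.41499279] 0.0748806764447127
0.12318098617457743
lid 4962 (array([551.03, 228.46,  24.9 ]), np.float64(0.07))
tilt [-0.00102407 -0.00160376  0.12317782]
```

View pics/w5.png

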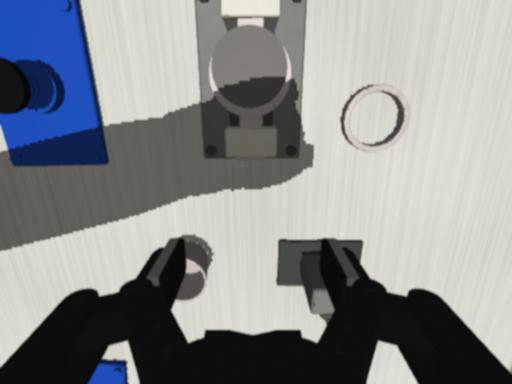

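The carrier stands upright within about 1 mm of the platform centre; its lid is at (249,67). Next I'll close the jaws and press.

Request:
{"fn": "servo_tool", "kwargs": {"steps": [{"x": 0,"y": 0,"z": 0,"yaw": 0},{"x": 0,"y": 30,"z": 0,"yaw": 0},{"x": 0,"y": 65,"z": 0,"yaw": 0},{"x": 0,"y": 90,"z": 0,"yaw": 0},{"x": 0,"y": 99.7,"z": -5,"yaw": 0},{"x": 0,"y": 99.7,"z": -15,"yaw": 0},{"x": 0,"y": 99.7,"z": -30,"yaw": 0},{"x": 0,"y": 99.7,"z": -40,"yaw": 0},{"x": 0,"y": 99.7,"z": -42,"yaw": 0},{"x": 0,"y": 99.7,"z": -42,"yaw": 0}], "grip": 0}}

```text
time: 10.9
ee_pos: [0.5526, 0.2288, 0.1563]
tcp_rot: [179.9, -0.0, 88.8]
wrist_force: [-0.5, 0.3, 0.8]
opening: -0.0003
```

Request:
{"fn": "servo_tool", "kwargs": {"steps": [{"x": 0,"y": -0.4,"z": -4,"yaw": 0},{"x": 0,"y": -0.4,"z": -7,"yaw": 0},{"x": 0,"y": -0.4,"z": -10,"yaw": 0},{"x": 0,"y": -0.4,"z": -12,"yaw": 0},{"x": 0,"y": -0.4,"z": -12,"yaw": 0}]}}

```text
time: 11.52
ee_pos: [0.5526, 0.2284, 0.1444]
tcp_rot: [179.9, -0.0, 88.8]
wrist_force: [0.2, -0.3, 1.8]
opening: 0.0003
```

Request:
{"fn": "servo_tool", "kwargs": {"steps": [{"x": 0,"y": 0,"z": -2,"yaw": 0},{"x": 0,"y": 0,"z": -4,"yaw": 0},{"x": 0,"y": 0,"z": -6,"yaw": 0},{"x": 0,"y": 0,"z": -6,"yaw": 0}]}}

```text
time: 12.02
ee_pos: [0.5526, 0.2284, 0.1383]
tcp_rot: [179.9, -0.0, 88.8]
wrist_force: [0.5, -0.2, 3.1]
opening: -0.0002
```

Request:
{"fn": "servo_tool", "kwargs": {"steps": [{"x": 0,"y": 0,"z": -2,"yaw": 0},{"x": 0,"y": 0,"z": -4,"yaw": 0},{"x": 0,"y": 0,"z": -6,"yaw": 0},{"x": 0,"y": 0,"z": -8,"yaw": 0},{"x": 0,"y": 0,"z": -8,"yaw": 0}]}}

```text
time: 12.65
ee_pos: [0.5527, 0.2284, 0.1305]
tcp_rot: [179.9, -0.0, 88.8]
wrist_force: [0.0, -0.4, 6.2]
opening: 0.0002
```

Request:
{"fn": "servo_tool", "kwargs": {"steps": [{"x": 0,"y": 0,"z": -1,"yaw": 0},{"x": 0,"y": 0,"z": -2,"yaw": 0},{"x": 0,"y": 0,"z": -3,"yaw": 0},{"x": 0,"y": 0,"z": -4,"yaw": 0},{"x": 0,"y": 0,"z": -4,"yaw": 0}]}}

```text
time: 13.28
ee_pos: [0.5528, 0.2285, 0.1269]
tcp_rot: [179.9, -0.0, 88.8]
wrist_force: [-1.3, -0.6, 5.4]
opening: 0.0
```

Request:
{"fn": "servo_tool", "kwargs": {"steps": [{"x": 0,"y": 0,"z": -1,"yaw": 0},{"x": 0,"y": 0,"z": -2,"yaw": 0},{"x": 0,"y": 0,"z": -3,"yaw": 0},{"x": 0,"y": 0,"z": -3,"yaw": 0}]}}

```text
time: 13.78
ee_pos: [0.5527, 0.2285, 0.124]
tcp_rot: [179.9, -0.0, 88.8]
wrist_force: [-1.2, -0.5, 4.4]
opening: -0.0002
```

```bash
python3 - <<'E'
from h import *
o=get_obs();print(o['ee_pos'],o['wrist_force'],o['torque'])
p,d=shot('scene','s6');cv2.imwrite('pics/s6c.png',cv2.resize(p[120:250,260:420,::-1],(800,600)[:2],interpolation=cv2.INTER_CUBIC))
E
```

```text
[0.55270578 0.22846664 0.12396171] [-1.21920522 -0.48584697  4.361441  ] [-0.18074705  0.22389192 -0.01898155]
```

View pics/s6c.png

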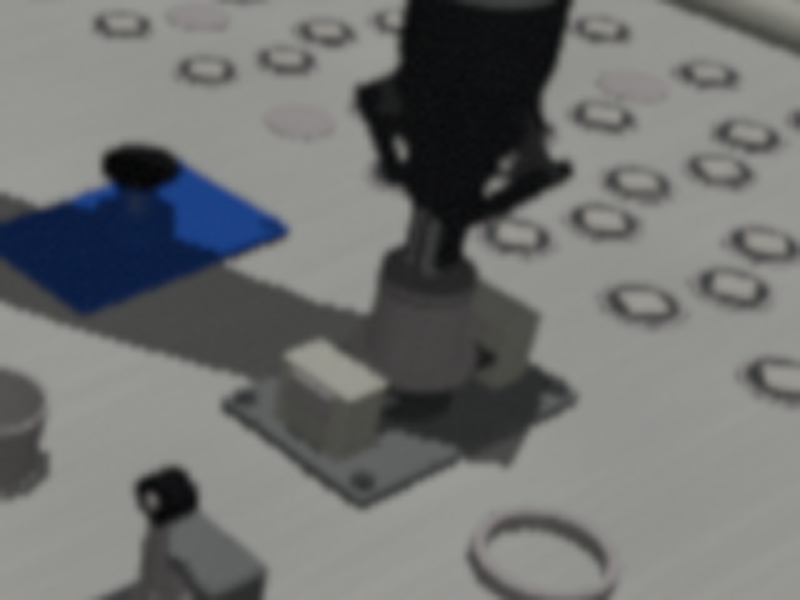

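The closed fingertips bear on the lid centre and the carrier has sunk with the platform. I'll press on in small steps.

Request:
{"fn": "servo_tool", "kwargs": {"steps": [{"x": 0,"y": 0,"z": -1,"yaw": 0},{"x": 0,"y": 0,"z": -2,"yaw": 0},{"x": 0,"y": 0,"z": -2,"yaw": 0}]}}

```text
time: 14.2
ee_pos: [0.5527, 0.2284, 0.1219]
tcp_rot: [179.9, -0.0, 88.8]
wrist_force: [-0.4, -0.5, 4.0]
opening: 0.0002
```

Request:
{"fn": "servo_tool", "kwargs": {"steps": [{"x": 0,"y": 0,"z": -1,"yaw": 0},{"x": 0,"y": 0,"z": -2,"yaw": 0},{"x": 0,"y": 0,"z": -2,"yaw": 0}]}}

```text
time: 14.58
ee_pos: [0.5527, 0.2284, 0.12]
tcp_rot: [179.9, -0.0, 88.8]
wrist_force: [-1.4, -1.9, 5.8]
opening: 0.0002
```

Request:
{"fn": "servo_tool", "kwargs": {"steps": [{"x": 0,"y": 0,"z": -1,"yaw": 0},{"x": 0,"y": 0,"z": -1.5,"yaw": 0},{"x": 0,"y": 0,"z": -1.5,"yaw": 0}]}}

```text
time: 14.95
ee_pos: [0.5527, 0.2284, 0.1187]
tcp_rot: [179.9, -0.0, 88.8]
wrist_force: [-1.5, -0.6, 5.9]
opening: 0.0001
```

Request:
{"fn": "servo_tool", "kwargs": {"steps": [{"x": 0,"y": 0,"z": -1,"yaw": 0},{"x": 0,"y": 0,"z": -1.5,"yaw": 0},{"x": 0,"y": 0,"z": -1.5,"yaw": 0}]}}

```text
time: 15.32
ee_pos: [0.5528, 0.2284, 0.1178]
tcp_rot: [179.8, -0.1, 88.8]
wrist_force: [-2.4, -0.6, 8.5]
opening: -0.0002
```

Request:
{"fn": "servo_tool", "kwargs": {"steps": [{"x": 0,"y": 0,"z": -0.7,"yaw": 0},{"x": 0,"y": 0,"z": -1,"yaw": 0},{"x": 0,"y": 0,"z": -1,"yaw": 0}]}}

```text
time: 15.7
ee_pos: [0.5528, 0.2284, 0.1177]
tcp_rot: [179.8, -0.1, 88.8]
wrist_force: [-2.7, -2.5, 11.9]
opening: 0.0003
```

Request:
{"fn": "servo_tool", "kwargs": {"steps": [{"x": 0,"y": 0,"z": -1,"yaw": 0},{"x": 0,"y": 0,"z": -2,"yaw": 0},{"x": 0,"y": 0,"z": -2,"yaw": 0}]}}

```text
time: 16.08
ee_pos: [0.553, 0.2284, 0.1177]
tcp_rot: [179.7, -0.1, 88.8]
wrist_force: [-5.6, -2.1, 16.5]
opening: 0.0
```

Request:
{"fn": "servo_tool", "kwargs": {"steps": [{"x": 0,"y": 0,"z": -2,"yaw": 0},{"x": 0,"y": 0,"z": -3,"yaw": 0},{"x": 0,"y": 0,"z": -3,"yaw": 0},{"x": 0,"y": 0,"z": -3,"yaw": 0}]}}

```text
time: 16.58
ee_pos: [0.5534, 0.2285, 0.1177]
tcp_rot: [179.5, -0.2, 88.8]
wrist_force: [-7.8, -3.7, 23.9]
opening: 0.0001
```

Request:
{"fn": "servo_tool", "kwargs": {"steps": [{"x": -0.5,"y": 0,"z": -2,"yaw": 0},{"x": -0.5,"y": 0,"z": -2,"yaw": 0},{"x": -0.5,"y": 0,"z": -2,"yaw": 0},{"x": -0.5,"y": 0,"z": -2,"yaw": 0},{"x": -0.5,"y": 0,"z": -2,"yaw": 0}]}}

```text
time: 17.2
ee_pos: [0.553, 0.2284, 0.1177]
tcp_rot: [179.4, -0.2, 88.8]
wrist_force: [-6.1, -2.7, 17.6]
opening: -0.0004
```

Request:
{"fn": "servo_tool", "kwargs": {"steps": [{"x": -0.5,"y": 0,"z": 0.5,"yaw": 0},{"x": -0.5,"y": 0,"z": 2,"yaw": 0},{"x": -0.5,"y": 0,"z": 4,"yaw": 0},{"x": -0.5,"y": 0,"z": 6,"yaw": 0},{"x": -0.5,"y": 0,"z": 6,"yaw": 0}]}}

```text
time: 17.82
ee_pos: [0.5525, 0.2284, 0.1234]
tcp_rot: [179.4, -0.2, 88.8]
wrist_force: [0.0, -0.8, 0.2]
opening: -0.0
```

```bash
python3 - <<'E'
from h import *
o=get_obs();print(o['ee_pos'],o['wrist_force'])
p,d=shot('scene','s7');cv2.imwrite('pics/s7c.png',cv2.resize(p[120:250,260:420,::-1],(800,600)[:2],interpolation=cv2.INTER_CUBIC))
E
```

```text
[0.55245275 0.22842925 0.1233858 ] [ 0.0071588  -0.78229312  0.21181498]
```

View pics/s7c.png

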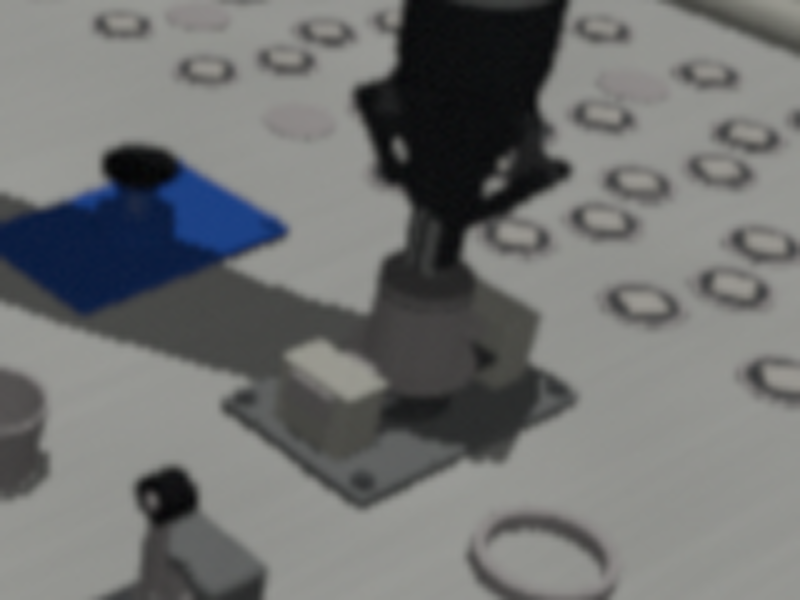

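The force is zero after the lift and the carrier stays down. I'll retreat and measure it.

Request:
{"fn": "servo_tool", "kwargs": {"steps": [{"x": 0,"y": 0,"z": 20,"yaw": 0},{"x": 0,"y": 0,"z": 50,"yaw": 0},{"x": 0,"y": -30,"z": 75,"yaw": 0},{"x": 0,"y": -65,"z": 75,"yaw": 0},{"x": 0,"y": -100,"z": 75,"yaw": 0},{"x": 0,"y": -100,"z": 75,"yaw": 0}]}}

```text
time: 18.62
ee_pos: [0.5525, 0.1266, 0.1984]
tcp_rot: [179.4, -0.2, 88.6]
wrist_force: [0.7, 0.4, 0.4]
opening: 0.0002
```

```bash
python3 - <<'E'
from h import *
p,W,o=wristW('w8');print(o['time'],o['ee_pos'],o['tcp_rot'],o['wrist_force'],o['opening'],o['q'])
z=W[...,2]
k=(abs(W[...,0]-.553)<.05)&(abs(W[...,1]-.229)<.05)&(z>.075)&(z<.14);print(np.median(z[k]))
k&=abs(z-np.median(z[k]))<.003
print('lid',k.sum(),circ(W[k][:,:2],25))
q=W[k];A=np.c_[q[:,:2]-q[:,:2].mean(0),np.ones(len(q))];print('tilt',np.linalg.lstsq(A,q[:,2],rcond=None)[0])
cv2.imwrite('pics/w8c.png',cv2.resize(p[0:170,180:330,::-1],(530,600),interpolation=cv2.INTER_CUBIC))
E
```

```text
18.625 [0.55246886 0.12662543 0.19835921] [179.44587053  -0.18265584  88.60799009] [0.6671224  0.35910584 0.38827869] 0.00023025862632486144 [1.28904815e+01 5.92215353e+00 5.00379550e+00 8.84995787e+01
 4.02983731e-02 1.04283579e+02]
0.09785387987646674
lid 3852 (array([551.11, 228.38,  24.82]), np.float64(0.07))
tilt [-0.00125177  0.00010357  0.09784861]
```

View pics/w8c.png

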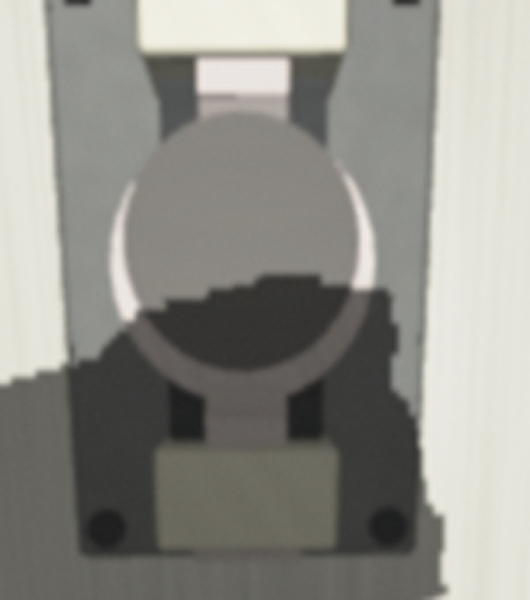

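The lid sank from 123.2 to 97.9 mm (25 mm), level and centred to about 1 mm, with both bolts over the foot: it is caught. Next is the switch.

Request:
{"fn": "servo_tool", "kwargs": {"steps": [{"x": 7,"y": -25,"z": 0,"yaw": 0},{"x": 15,"y": -65,"z": 0,"yaw": 0},{"x": 22,"y": -105,"z": 0,"yaw": 0},{"x": 30,"y": -140,"z": 0,"yaw": 0},{"x": 33,"y": -155,"z": -10,"yaw": 0},{"x": 33,"y": -155,"z": -35,"yaw": 0},{"x": 33,"y": -155,"z": -60,"yaw": 0},{"x": 33,"y": -155,"z": -69,"yaw": 0},{"x": 33,"y": -155,"z": -69,"yaw": 0}]}}

```text
time: 19.8
ee_pos: [0.5852, -0.0265, 0.1288]
tcp_rot: [179.5, -0.2, 88.7]
wrist_force: [0.5, 0.3, 0.3]
opening: 0.0003
```

```bash
python3 - <<'E'
from h import *
o=get_obs();print(o['ee_pos'],o['wrist_force'])
p,d=shot('scene','s9');cv2.imwrite('pics/s9c.png',cv2.resize(p[160:290,230:390,::-1],(738,600)[:2],interpolation=cv2.INTER_CUBIC))
E
```

```text
[ 0.58522901 -0.02652416  0.1287887 ] [0.5309088  0.29527311 0.28693234]
```

View pics/s9c.png

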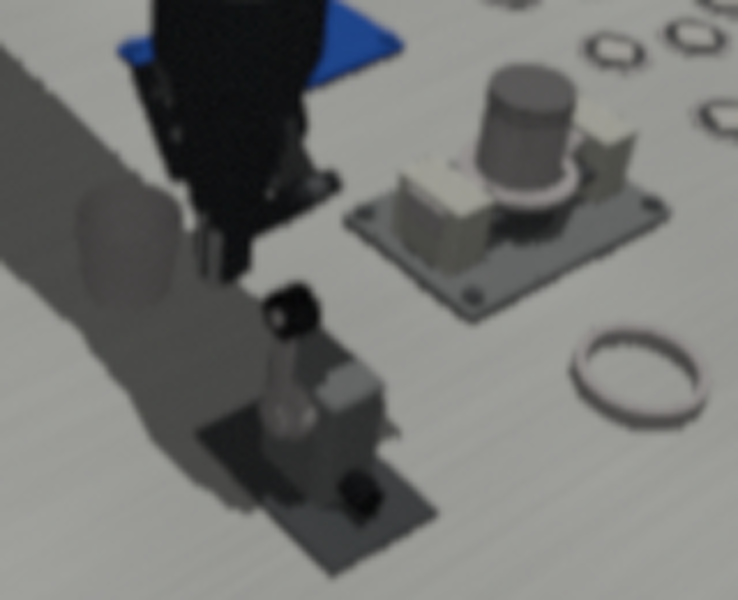

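Request:
{"fn": "servo_tool", "kwargs": {"steps": [{"x": 8,"y": -2,"z": 0,"yaw": 0},{"x": 16,"y": -2,"z": 0,"yaw": 0},{"x": 24,"y": -2,"z": 0,"yaw": 0},{"x": 32,"y": -2,"z": 0,"yaw": 0},{"x": 40,"y": -2,"z": 0,"yaw": 0},{"x": 40,"y": -2,"z": 0,"yaw": 0}]}}

```text
time: 20.6
ee_pos: [0.6259, -0.0287, 0.1294]
tcp_rot: [179.5, -0.2, 88.7]
wrist_force: [-1.5, -0.8, 1.5]
opening: -0.0002
```

```bash
python3 - <<'E'
from h import *
o=get_obs();print(o['ee_pos'],o['wrist_force'])
p,d=shot('scene','s10');cv2.imwrite('pics/s10c.png',cv2.resize(p[160:290,230:390,::-1],(738,600)[:2],interpolation=cv2.INTER_CUBIC))
E
```

```text
[ 0.62593391 -0.02871721  0.12942842] [-1.5210624  -0.75838509  1.49747421]
```

View pics/s10c.png

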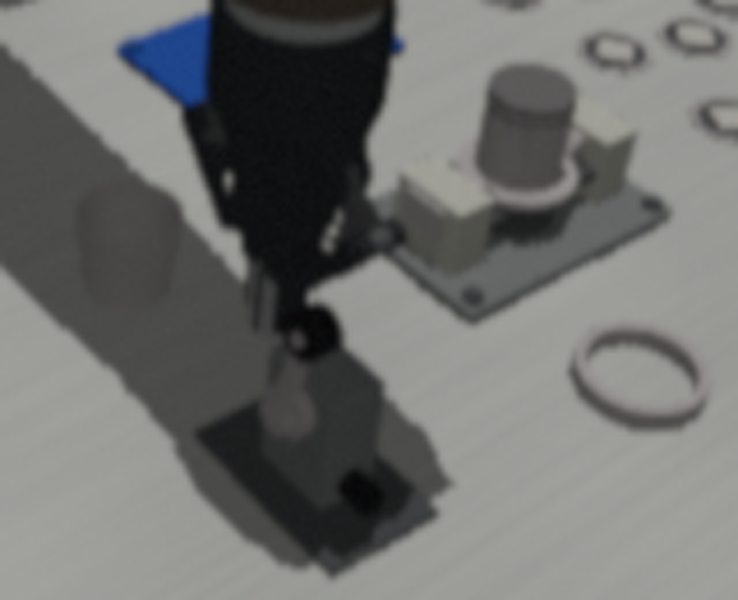

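The roller is deflecting and the fingers meet it cleanly. I'll push about 24 mm further and then retreat.

Request:
{"fn": "servo_tool", "kwargs": {"steps": [{"x": 8,"y": 0,"z": 0,"yaw": 0},{"x": 16,"y": 0,"z": 0,"yaw": 0},{"x": 24,"y": 0,"z": 0,"yaw": 0},{"x": 24,"y": 0,"z": 0,"yaw": 0}]}}

```text
time: 21.15
ee_pos: [0.6501, -0.0286, 0.1292]
tcp_rot: [179.5, -0.2, 88.7]
wrist_force: [-4.3, 0.5, 0.7]
opening: 0.0001
```

```bash
python3 - <<'E'
from h import *
o=get_obs();print(o['ee_pos'],o['wrist_force'])
p,d=shot('scene','s11');cv2.imwrite('pics/s11c.png',cv2.resize(p[160:290,230:390,::-1],(738,600)[:2],interpolation=cv2.INTER_CUBIC))
E
```

```text
[ 0.65011975 -0.02864248  0.12923724] [-4.31507216  0.45347632  0.68073724]
```

View pics/s11c.png

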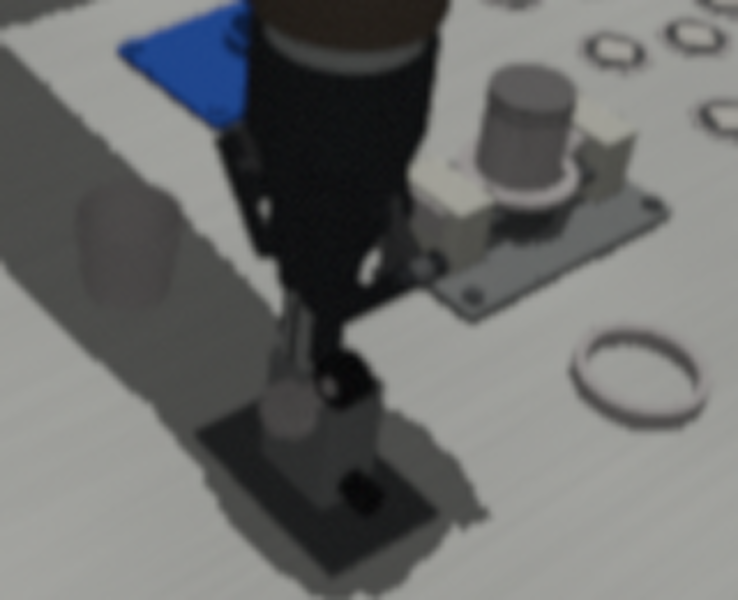

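```bash
python3 - <<'E'
from h import *
from workcell import *
for f in('s9','s11'):
    W=world('scene',np.load(f'pics/{f}.npy'))
    # roller -y end/top px in crop -> full
    c={'s9':(295,310),'s11':(350,378)}[f]
    u=230+c[0]*160/738;v=160+c[1]*130/600
    w=W[int(v)-3:int(v)+4,int(u)-3:int(u)+4].reshape(-1,3);print(f,np.nanmedian(w,0))
E
```

```text
s9 [ 0.64052221 -0.03603107  0.13225579]
s11 [ 0.67846707 -0.03455495  0.12264134]
```

The roller moved about +38 mm in x and -10 mm in z, so the arm is near 0.62 rad, past the click. I'll add a little margin and then let it spring back.

Request:
{"fn": "servo_tool", "kwargs": {"steps": [{"x": 4,"y": 0,"z": 0,"yaw": 0},{"x": 4,"y": 0,"z": 0,"yaw": 0},{"x": -10,"y": 0,"z": 0,"yaw": 0},{"x": -25,"y": 0,"z": 0,"yaw": 0},{"x": -40,"y": 0,"z": 0,"yaw": 0},{"x": -60,"y": 0,"z": 0,"yaw": 0},{"x": -75,"y": 0,"z": 10,"yaw": 0},{"x": -80,"y": 0,"z": 40,"yaw": 0},{"x": -100,"y": -10,"z": 80,"yaw": 0},{"x": -120,"y": -20,"z": 110,"yaw": 0},{"x": -120,"y": -20,"z": 110,"yaw": 0},{"x": -120,"y": -20,"z": 110,"yaw": 0}]}}

```text
time: 22.7
ee_pos: [0.5302, -0.0486, 0.2394]
tcp_rot: [179.4, -0.2, 88.7]
wrist_force: [-0.1, 0.1, 0.1]
opening: -0.0002
```

```bash
python3 - <<'E'
from h import *
o=get_obs();print(o['time'],o['ee_pos'],o['wrist_force'])
p,d=shot('scene','s12');W=world('scene',d);print(np.nanmedian(W[224:231,291:298].reshape(-1,3),0))
for n,a in(('scene',(p,d)),('top',shot('top','t12'))):
    W=world(n,a[1]);z=W[...,2]
    k=(abs(W[...,0]-.553)<.04)&(abs(W[...,1]-.229)<.04)&(z>.08)&(z<.14)
    print(n,k.sum(),np.nanpercentile(z[k],[50,95]),circ(W[k&(z>.094)][:,:2],25))
    k=(abs(W[...,0]-.637)<.06)&(abs(W[...,1]+.028)<.02)&(z>.1)&(z<.145);print('roller',W[k].mean(0) if k.any() else None)
cv2.imwrite('pics/s12c.png',cv2.resize(p[110:340,140:420,::-1],(730,600),interpolation=cv2.INTER_CUBIC))
E
```

```text
22.7 [ 0.53019691 -0.04860324  0.23942718] [-0.10910029  0.07325679  0.09661543]
[ 0.6433691  -0.03360963  0.13277034]
scene 275 [0.09739392 0.09974124] (array([552.12, 226.76,  25.36]), np.float64(0.74))
roller [ 0.63951419 -0.03360185  0.12627469]
top 457 [0.09877606 0.10231935] (array([552.89, 228.79,  24.82]), np.float64(0.21))
roller None
```

View pics/s12c.png

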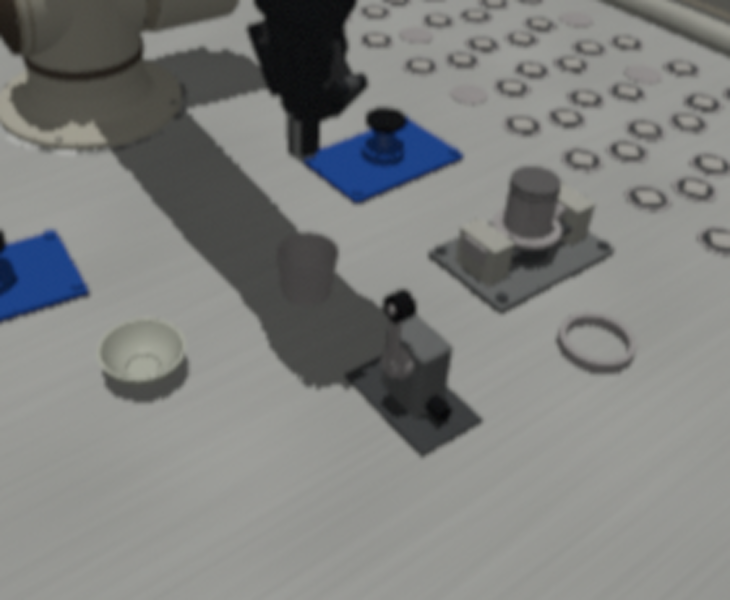

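The roller is upright again at (400,303), the carrier is down and centred in the nest, and the cup, dish and ring stand where they were. The robot touches nothing, so I'm handing in.

```bash
python3 -c "
from workcell import *
print(job_done())"
```

```text
the job is handed in; nothing more can be done
None
```

The carrier is caught in the grey nest, the switch has been pushed over, and I handed the job in at about 23 s of the 58 s allowed. No verdict is reported, so these are my own last checks:

- **Placing:** The carrier stood upright on the platform, about 0.7 mm off centre by the wrist camera.
- **Pressing:** I pressed with the jaws shut until the lid met the hard stop. The highest reading was about 24 N vertical, with up to 8 N sideways, and I held it there for over 1 s. After letting go the lid stayed level, about 25 mm lower than before, with both bolts over the foot.
- **Switch:** The depth picture put the arm near 0.62 rad, and I pushed a few millimetres further before backing off. The roller is upright again.
- **Bystanders and robot:** The cup, dish and ring look unmoved in the last picture; I did not measure them again. The wrist force reads about zero.

**Disagreements:** The top and wrist cameras differed by 1 to 2 mm, within their calibration. In the last check the scene camera put the lid about 2 mm from the top camera's reading in y. The roller could not be picked out in the last top picture, so its return rests on the scene camera alone. There it reads 3 mm off its earlier position, which is within the patch noise.

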